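# Load the bottle lane and hold its gate square

### The arm

A 6-joint arm with a two-finger parallel gripper is mounted at the origin on a cart in front of the work surface, level with it; the furniture and walls round the work are solid. World frame = base frame: x ahead of the robot, y to its left, z up, the work surface at z = 0. Lengths are in mm, angles in rad, forces in N, time in s.
With the tool pointing down it reaches from about 400 to 925 mm from the base axis. Payload 12.5 kg.
Tool frame: the origin (TCP) lies at the very end of the fingers, on their centre line; the grasp point (between the pads) lies 19 mm behind it; z points along the fingers, y is the line along which they close (so a half turn about z gives the same grasp; the last joint's range is limited). The gripper opens to 95 mm and grips with 3 to 60 N. Pads are 20 mm wide; open, the fingers measure 119 mm over their backs; the gripper's body (75 mm by 180 mm) begins 59 mm behind the grasp point.
Start: joints at [1.026, 0.491, 1.559, -0, 1.092, -0.106], TCP at [265.52, 565.814, 214.661] pointing down, gripper open.
Joint ranges: [-3.1, 3.1], [-0.84, 2.19], [0.05, 2.79], [-1.13, 4.28], [0.06, 2.93], [-2.69, 2.69]. Speed limits (rad/s): [2.22, 2.22, 2.79, 3.14, 3.14, 3.14].

### API

Orientations are given as [roll, pitch, yaw] about the fixed x, y, z axes, in that order (R = Rz(yaw) Ry(pitch) Rx(roll)).
In Python, from cell import env gives the robot as it stands.
- The arm moves only by the tool tcp_steps, called after "Request:" in YAML: its name, and indented under it one key for each argument. Schema: {"type":"object","properties":{"offsets":{"type":"array","items":{"type":"number"},"minItems":5,"maxItems":25},"only":{"type":"string"},"quiet":{"type":"boolean"},"lines":{"type":"string"}},"required":["offsets"],"additionalProperties":false}. offsets is one flat list of numbers that holds 1 to 5 rows one after another, with no inner brackets; each row has 5 numbers: dx, dy, dz in mm, then a turn about the tool's z in rad, then the opening from 0.0 (shut) to 1.0 (fully open); each row is the pose to reach, as a shift and turn from the pose commanded when the call began, along the tool's axes at that moment; what a row does not reach only later rows make up. A row lasts 1/12 s, in which the tool goes at most 41.7 mm and 0.125 rad, less where a joint would pass 70% of its speed; a pose out of reach is approached as far as the arm can. The fingers move at their own pace and stop on an object; the grip force is fixed at half the most. Time passes only in rows, so rows that do not move let the fingers close. The tool returns the time, the measured TCP pose, the force, the opening and the grip force at its end. only (a regular expression) keeps the lines of the reply that match it, lines (a string "A,B") keeps lines A to B, and quiet returns only ok. Input that does not fit is refused with a message, and nothing moves.
- env.state(): the state, without advancing time (a new reading comes with each control period).
- env.read_camera(name): name is "scene" or "side" or "wrist"; returns (picture, depth): 420x560x3 uint8, red, green, blue; 420x560 float32, mm along the optical axis (not along the pixel's ray), 0 where there is no reading.
- env.camera_info(name): a dict with "vertical_fov" (degrees; the focal length in pixels is half the picture's height over the tangent of half this angle, whatever the lens; pixels are square), "cx", "cy" (the principal point, pixels), "origin" and "attitude" of the camera in the world. Camera axes: x right, y down, z forward; pixel columns grow to the right and rows downward; lengths in mm; the calibration is good to about 2 mm. A picture is of the moment at which its call begins: read the wrist's pose just before it. camera_info takes no time and is no camera call; for the wrist camera it gives the pose at the moment of the call.
- env.job_done(): hands the job in; it is judged then, once.
The state is a dict: "t": time; "joints": joint angles; "qvel": joint speeds; "tau": joint torques, N m; "eef_pos": TCP position; "tcp_rot": TCP orientation; "ft_force": force on the tool from outside, world axes, zero at the start; "moment": the same for the moment, N m; "opening": opening from 0.0 (shut) to 1.0 (fully open); "grip_force": force on a finger pad.
Only numpy, scipy, OpenCV 4.12 (cv2) and the standard library are available. Lean on these libraries where they do the work, as an engineer would, in place of code of your own. Each camera call takes 0.05 s, during which the arm holds its last target. There are 200 camera calls.

### The job

Slide the two small brown reagent bottles one after the other, standing on the worktop, into the lane of the aluminium feeder until neither sticks out of its mouth, and let them go. Then push the loose L-shaped aluminium gate across the mouth and press it into the corner of the long rail and the cross fence until both its outer faces lie flat against them. Finish while still holding the gate by its knob, pressed against both at once; do not lift or tip the bottles, and leave the other things alone.

Things in the scene. Friction and masses are not known exactly. Their poses are not given: they have to be found in the camera images.
- feeder: aluminium bottle feeder fixed to the worktop, no floor, walls 20 mm high, 12 mm thick. Origin at worktop level where the planes of the long rail's inner face (y = 0) and the cross fence's face (x = 0) meet; z up. The lane runs along +x from the mouth at x = 0 to an end stop at x = 110 mm, between long rail (y = 0) and short rail (y = 50 mm); its middle is y = 25 mm.
- long_rail: the feeder's long rail, part of the feeder, same origin and axes: its inner face, y = 0, looks along +y and runs from x = -108 to x = 122 mm, so it reaches out past the mouth
- cross_fence: the feeder's cross fence, part of the feeder, same origin and axes: its face, x = 0, looks along -x and runs from y = 50 mm (edge of the mouth) to y = 115 mm
- gate: loose L-shaped aluminium gate, 0.22 kg (varies), lying flat. Origin at its outer corner, underside. Legs 18 mm wide, 20 high: one runs 110 mm along -x, outer face y = 0; the other 110 mm along +y, outer face x = 0. A 15 mm high brace between them carries the knob. Fully home, its origin and axes coincide with the feeder's: -x leg on the long rail, +y leg on the cross fence.
- gate_knob (a point): centre of the top of the gate's black upright round knob, 20 mm in diameter, 60 mm above the gate's underside, at x = -45, y = 45 mm of the gate; the knob is bare from 20 mm up, the gate turns about it in a light grip (about 9 N). The gate slides easily on the feeder (friction 0.25) but drags on the worktop if pressed down
- bottle_1: small brown reagent bottle with white cap, 42 mm in diameter, 78 mm high, 0.15 kg (varies), standing; straight sides up to about 50 mm. Origin at the centre of its underside. Same as bottle_2: either may go in first.
- bottle_2: the other small brown reagent bottle, the same as bottle_1
- strip_carton: bystander: small carton 48x63x37 mm, origin at the centre of its underside; leave alone
- timer: bystander: flat digital timer 64x66x19 mm, origin at the centre of its underside; leave alone
- large_bottle: bystander: larger white bottle with blue cap, 52 mm in diameter, 105 mm high, origin at the centre of its underside; leave alone
- the_hand_scanner: barcode scanner on a stand, part of the room, fixed at about x = 0.58, y = 0.22 (origin under its foot), 173 mm high, its head reaching 50 mm either way along its own x (nose to -x, turned 30 deg) and 17 mm along y; keep the hand clear of it
- rack_papers: sheets lying on a rack, fixed, 0.49 m above the worktop, over about x = 0.50 to 0.74, y = -0.10 to 0.20 (origin near their middle); keep the wrist clear by working from the robot's side of them

How it is judged:
By the outcome, as a careful person would: the job done as asked, in the order asked, and still so for the second after the job is handed in, while the arm keeps its last pose, push and grip.
It also fails if it takes over 72 s, if anything falls off the work surface, if the arm or the gripper's body presses on something with over 40 N, if the wrist force passes 120 N, or if a joint passes its speed limit or range.

## Working session

There is one attempt and no reset: what is moved stays moved. The work goes in short steps, Python scripts to look and compute and a tool call to move; the robot and the scene stay as the last step left them, time stands still between calls to the robot, and variables do not carry over. Pictures are saved under pics/ and viewed, at most 10 in all, crops included, and the job is handed in when it is done.

```bash
ls; mkdir -p pics
```

Run:
```python
from cell import env
import cv2,numpy as np
for n in("scene","side"):
    p,d=env.read_camera(n); cv2.imwrite(f"pics/{n}0.png",p[:,:,::-1]); np.savez(f"pics/{n}0.npz",p=p,d=d)
    print(n,env.camera_info(n))
print(env.camera_info("wrist"));print(env.state())
a=[cv2.imread(f"pics/{n}0.png") for n in("scene",)]
```

```text
cell.py
pics
scene {'vertical_fov': 43.45232380179199, 'cx': 283.72508312590185, 'cy': 206.7289222247275, 'origin': array([ 896.15345221, -516.59839774, 1633.29212356]), 'attitude': array([-2.64430403,  0.00453671,  0.46516633])}
side {'vertical_fov': 42.71172682230783, 'cx': 283.49591483487967, 'cy': 205.44825650794104, 'origin': array([ -317.46038646, -1089.36677553,   917.14174615]), 'attitude': array([-1.97024972, -0.02403403, -0.60798177])}
{'vertical_fov': 69.9427000045655, 'cx': 279.03568991137786, 'cy': 213.26087437828076, 'origin': array([197.19906061, 597.85037709, 383.68109832]), 'attitude': array([2.87002532e+00, 1.48483440e-03, 1.13196184e+00])}
{'t': 0.1, 'joints': array([ 1.02640659e+00,  4.91480222e-01,  1.55939876e+00, -2.11439181e-05,
        1.09170824e+00, -1.05579848e-01]), 'qvel': array([ 0.00053256,  0.00059041, -0.00090435,  0.00146104,  0.00069034,
        0.00223006]), 'tau': array([ 1.67692764e-03, -6.13610888e+01, -2.58606488e+01,  6.93476410e-02,
        4.69608733e-02, -7.45805141e-05]), 'eef_pos': array([265.39554694, 565.60721943, 214.12849683]), 'tcp_rot': array([-3.14060165e+00, -8.61620456e-05,  2.70279248e+00]), 'ft_force': array([-0.22593243, -0.52727608, -0.40193599]), 'moment': array([-0.04293966,  0.0404837 , -0.03967854]), 'grip_force': 0.0, 'opening': 0.9968323157357504}
```

View pics/scene0.png

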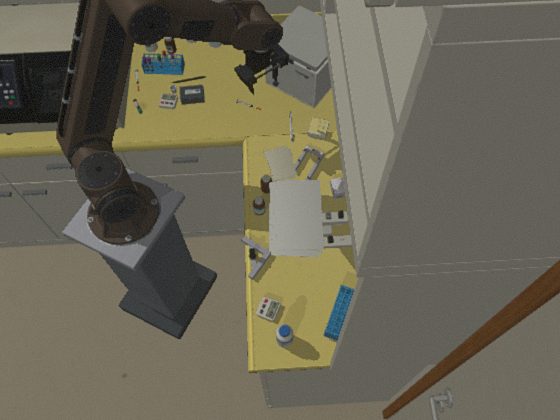

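View pics/side0.png

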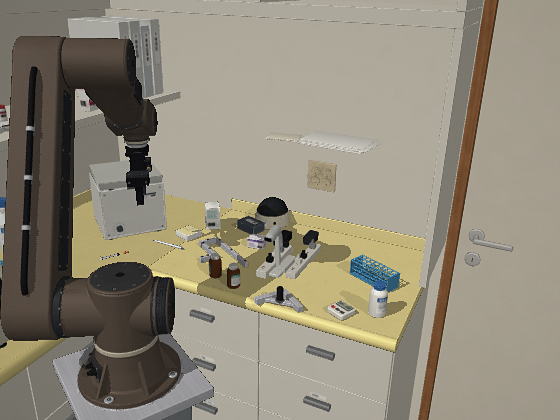

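Create h.py:
```python
import numpy as np,cv2
from cell import env
from scipy.spatial.transform import Rotation as R
def K(i):
    f=210/np.tan(np.radians(i["vertical_fov"]/2)); return np.array([[f,0,i["cx"]],[0,f,i["cy"]],[0,0,1.]])
def proj(i,P):
    c=(np.atleast_2d(P)-i["origin"])@R.from_euler("xyz",i["attitude"]).as_matrix(); q=c@K(i).T; return q[:,:2]/q[:,2:]
def cast(i,uv,z):
    uv=np.atleast_2d(uv).astype(float); d=np.c_[uv,np.ones(len(uv))]@np.linalg.inv(K(i)).T@R.from_euler("xyz",i["attitude"]).as_matrix().T
    o=i["origin"]; return o+d*((z-o[2])/d[:,2])[:,None]
def cloud(i,d):
    v,u=np.mgrid[:420,:560]; c=np.c_[u.ravel(),v.ravel(),np.ones(u.size)]@np.linalg.inv(K(i)).T*d.reshape(-1,1)
    return (c@R.from_euler("xyz",i["attitude"]).as_matrix().T+i["origin"]).reshape(420,560,3)
def rect(i,p,z,x0,x1,y0,y1,s):
    # top view: right = -y, up = +x ; s px per mm
    W=int((y1-y0)*s);H=int((x1-x0)*s)
    c=np.array([[0,0],[W,0],[W,H],[0,H]],float)
    w=np.c_[x1-c[:,1]/s,y1-c[:,0]/s,np.full(4,z)]
    M=cv2.getPerspectiveTransform(c.astype(np.float32),proj(i,w).astype(np.float32))
    return cv2.warpPerspective(p,M,(W,H),flags=cv2.INTER_LINEAR|cv2.WARP_INVERSE_MAP)
```

Run:
```python
from h import *
o=[]
for n in("scene","side"):
    p=np.load(f"pics/{n}0.npz")["p"]; r=rect(env.camera_info(n),p,20,400,780,-200,330,1.5)[:,:,::-1].copy()
    for k in range(0,530,50): cv2.putText(r,str(330-k),(int(k*1.5),10),0,.35,(0,0,255))
    for k in range(0,380,50): cv2.putText(r,str(780-k),(0,int(k*1.5)+4),0,.35,(0,0,255))
    o.append(r); print(r.shape)
cv2.imwrite("pics/r_scene.png",o[0]);cv2.imwrite("pics/r_side.png",o[1])
for n in("scene","side"):
    z=np.load(f"pics/{n}0.npz");p=z["p"].astype(int);c=cloud(env.camera_info(n),z["d"])
    t=(c[...,2]>-8)&(c[...,2]<110)&(c[...,0]>380)&(c[...,0]<800)&(c[...,1]>-250)&(c[...,1]<400)
    hsv=cv2.cvtColor(z["p"],cv2.COLOR_RGB2HSV)
    brown=(t&(c[...,2]>8)&((hsv[...,0]<12)|(hsv[...,0]>170))&(hsv[...,1]>100)&(hsv[...,2]<140)).astype(np.uint8)
    k,l,s,ce=cv2.connectedComponentsWithStats(brown)
    for j in range(1,k):
        if s[j,4]>15: print(n,"brown",s[j],c[l==j].mean(0).round())
```

```text
(570, 795, 3)
(570, 795, 3)
side brown [209 258  13  19 150] [398. 293.  42.]
side brown [227 269  13  18  97] [410. 210.  48.]
```

View pics/r_scene.png

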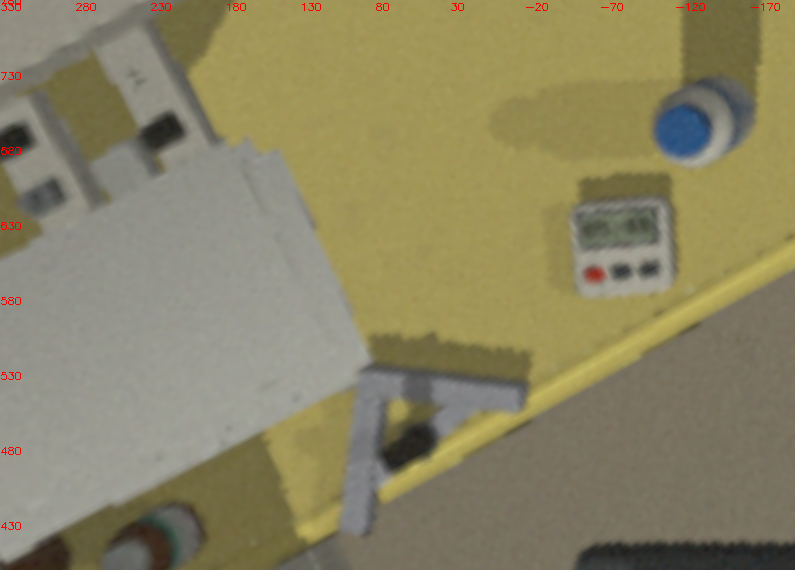

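View pics/r_side.png

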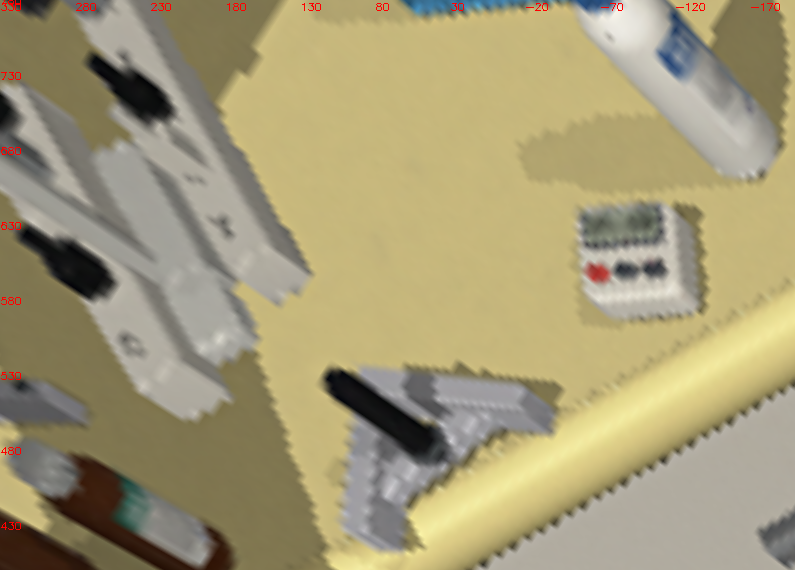

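Run:
```python
from h import *
o=[]
for n in("scene","side"):
    p=np.load(f"pics/{n}0.npz")["p"]; r=rect(env.camera_info(n),p,20,360,660,170,570,2)[:,:,::-1].copy()
    for k in range(0,400,50): cv2.putText(r,str(570-k),(int(k*2),10),0,.35,(0,0,255))
    for k in range(0,300,50): cv2.putText(r,str(660-k),(0,int(k*2)+4),0,.35,(0,0,255))
    o.append(r)
cv2.imwrite("pics/r2_scene.png",o[0]);cv2.imwrite("pics/r2_side.png",o[1])
```

```text
(no output)
```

View pics/r2_scene.png

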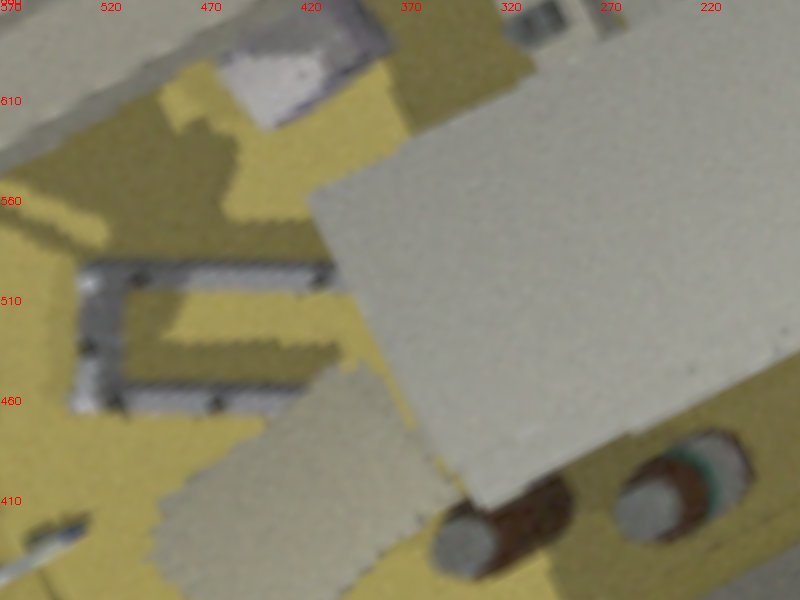

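View pics/r2_side.png

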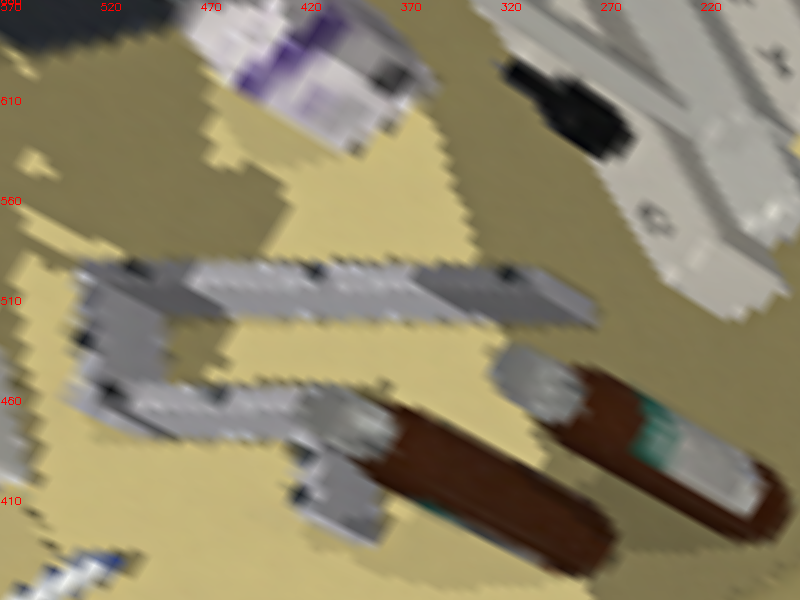

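The scene and side views show the feeder at about x≈460–530, y≈400–520, with its lane along +y. The bottles are near (400,290) and (420,205), and the gate corner is near (535,92). Next I'm moving the wrist camera over them.

Request:
tcp_steps:
  offsets: [-27, -18, -4, 0.113, 1, -54, -36, -8, 0.226, 1, -81, -54, -12, 0.339, 1, -107, -72, -16, 0.452, 1, -133, -90, -18, 0.565, 1]

```text
t: 0.52
eef_pos: [348.1, 426.5, 232.8]
tcp_rot: [3.142, 0.0, 2.133]
ft_force: [1.3, 0.2, -0.6]
opening: 0.995
grip_force: 0.0
```

Run:
```python
from h import *
s=env.state();t=R.from_euler("xyz",s["tcp_rot"]).as_matrix()
print(s["tcp_rot"],t.T@(np.array([430,290,250])-s["eef_pos"]))
```

```text
[3.14154475e+00 9.79450812e-06 2.13252818e+00] [-159.12972107   -3.43715122  -17.18147065]
```

Request:
tcp_steps:
  offsets: [-32, -1, -4, 0.113, 1, -64, -2, -8, 0.226, 1, -96, -3, -12, 0.339, 1, -128, -3, -16, 0.452, 1, -159, -3, -17, 0.562, 1]

```text
t: 0.93
eef_pos: [431.2, 290.6, 250.1]
tcp_rot: [3.141, -0.0, 1.57]
ft_force: [-0.1, 0.0, 0.5]
opening: 0.999
grip_force: 0.0
```

Request:
tcp_steps:
  offsets: [0, 0, 0, 0, 1, 0, 0, 0, 0, 1]

```text
t: 1.1
eef_pos: [431.1, 291.0, 249.5]
tcp_rot: [-3.141, 0.0, 1.574]
ft_force: [0.2, 0.6, 0.6]
opening: 1.001
grip_force: 0.0
```

Run:
```python
from h import *
i=env.camera_info("wrist");p,d=env.read_camera("wrist");np.savez("pics/w1.npz",p=p,d=d,**i)
cv2.imwrite("pics/w1.png",p[:,:,::-1])
```

```text
(no output)
```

View pics/w1.png

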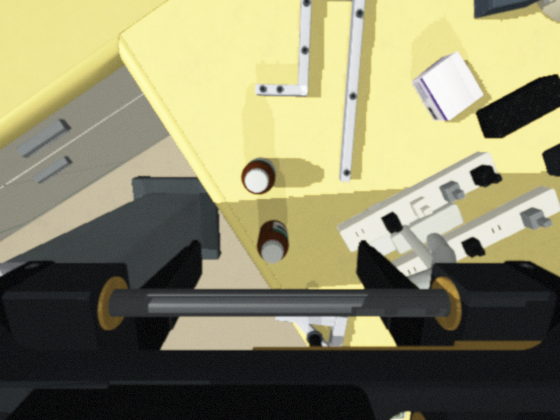

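The wrist view shows the cross fence at (255–306, 90), the short rail at (306, 0–90) and the long rail at (345–360, 0–180). The bottle caps are at (258,180) and (272,250).

Run:
```python
from h import *
z=np.load("pics/w1.npz");i={k:z[k] for k in z.files if k not in"pd"};p,d=z["p"],z["d"]
c=cloud(i,d);hsv=cv2.cvtColor(p,cv2.COLOR_RGB2HSV)
print("table z",np.median(c[100:150,180:230,2]))
Z=c[...,2]; top=((Z>14)&(Z<25)&(hsv[...,1]<70)).astype(np.uint8)
top[:,:240]=0;top[200:]=0
k,l,s,ce=cv2.connectedComponentsWithStats(top)
for j in range(1,k):
    if s[j,4]<80: continue
    v,u=np.nonzero(l==j);P=cast(i,np.c_[u,v],20)[:,:2]
    print(s[j]); 
    cn,_=cv2.findContours((l==j).astype(np.uint8),0,2)
    for q in cv2.approxPolyDP(cn[0],2.5,True)[:,0]: print("  ",q,cast(i,q,20)[0,:2].round(1))
    print("  rect",cv2.minAreaRect(P.astype(np.float32)))
# bottles: white cap tops
for (x0,x1,y0,y1) in((235,285,155,200),(250,300,218,268)):
    m=np.zeros((420,560),bool);m[y0:y1,x0:x1]=True
    m&=(Z>70)&(Z<90)&(hsv[...,1]<60)
    v,u=np.nonzero(m);P=cast(i,np.c_[u,v],78)[:,:2]
    print("cap",len(v),Z[m].mean(),P.mean(0),P.min(0),P.max(0))
```

```text
table z -1.956643016930201
[ 256    0   56   96 1418]
   [311   0] [467.4 510.4]
   [301   1] [455.9 509.3]
   [299  84] [455.4 420.6]
   [256  84] [402.4 420.5]
   [257  94] [403.5 409. ]
   [307  94] [465.6 409.2]
  rect ((435.16888427734375, 459.34185791015625), (103.13275146484375, 64.11414337158203), 89.01140594482422)
[ 341    0   25  182 1868]
   [365   0] [529.6 510.5]
   [354   1] [517.  509.5]
   [341 181] [514.2 300.3]
   [350 179] [526.1 303.1]
  rect ((521.4876098632812, 405.44232177734375), (210.43251037597656, 13.086601257324219), 89.00262451171875)
[480   0  11  15 101]
   [480   0] [662.1 510.9]
   [481  13] [665.7 497.8]
   [490  12] [675.9 498.8]
   [486   8] [670.5 502.9]
   [487   0] [670.2 510.9]
  rect ((668.31982421875, 504.58990478515625), (10.110420227050781, 16.41710090637207), 22.403676986694336)
[492   0  48  13  97]
   [539   0] [730.1 511.1]
   [492  12] [678.3 498.9]
  rect ((704.0875854492188, 505.3424377441406), (53.225624084472656, 2.480924129486084), 11.833758354187012)
[543   0  17  18 154]
   [543   0] [734.7 511.1]
   [559  17] [757.5 494. ]
   
[... 1810 characters left out ...]
[478 164] [693.7 323.4]
   [477 160] [691.4 328.6]
   [481 161] [696.9 327.4]
   [482 155] [696.8 335.1]
   [488 159] [705.6 330. ]
  rect ((652.18994140625, 298.28594970703125), (133.99388122558594, 27.472822189331055), 30.007810592651367)
[525 188  33  12 244]
   [557 197] [809.1 279.2]
   [554 189] [802.3 290.2]
   [547 188] [792.5 291.6]
   [525 199] [766.2 276.3]
  rect ((788.0104370117188, 283.96197509765625), (43.59317398071289, 15.197169303894043), 0.1535819172859192)
cap 438 77.04745682627254 [405.73365721 310.39290939] [392.1759197  296.85540944] [418.51200228 323.39197326]
cap 374 77.01766574450035 [423.01792651 222.06441121] [410.4646581  208.87482199] [436.21972676 236.52316941]
```

Request:
tcp_steps:
  offsets: [19.4, -25.4, 20, 0.02, 1, 19.4, -25.4, 55, 0.02, 1, 19.4, -25.4, 90, 0.02, 1, 19.4, -25.4, 125, 0.02, 1, 19.4, -25.4, 150, 0.02, 1]

```text
t: 1.57
eef_pos: [403.3, 312.1, 97.1]
tcp_rot: [-3.14, 0.001, 1.559]
ft_force: [1.0, -0.1, -0.4]
opening: 0.999
grip_force: 0.0
```

Request:
tcp_steps:
  offsets: [0, 0, 30, 0, 1, 0, 0, 55, 0, 1, 0, 0, 70, 0, 1, 0, 0, 70, 0, 1]

```text
t: 1.9
eef_pos: [403.1, 311.6, 26.8]
tcp_rot: [-3.137, 0.003, 1.559]
ft_force: [-0.5, 0.1, -0.1]
opening: 0.997
grip_force: 0.0
```

Request:
tcp_steps:
  offsets: [-1, 2.5, 0, 0, 0.6, -1, 2.5, 0, 0, 0.4, -1, 2.5, 0, 0, 0.4, -1, 2.5, 0, 0, 0.4, -1, 2.5, 0, 0, 0.4]

```text
t: 2.32
eef_pos: [407.8, 310.6, 30.5]
tcp_rot: [3.14, -0.001, 1.556]
ft_force: [-0.0, -0.6, 0.5]
opening: 0.704
grip_force: 0.0
```

Request:
tcp_steps:
  offsets: [0, 0, 0, 0, 0.3, 0, 0, 0, 0, 0.3, 0, 0, 0, 0, 0.3]

```text
t: 2.57
eef_pos: [407.6, 310.4, 29.8]
tcp_rot: [3.141, -0.0, 1.556]
ft_force: [-3.3, 0.3, 4.0]
opening: 0.496
grip_force: 2.1
```

Request:
tcp_steps:
  offsets: [0, 0, 0, 0, 0.3, 0, 0, 0, 0, 0.3, 0, 0, 0, 0, 0.3]

```text
t: 2.82
eef_pos: [407.3, 310.2, 29.7]
tcp_rot: [-3.141, 0.0, 1.556]
ft_force: [-2.4, -0.8, 4.4]
opening: 0.437
grip_force: 30.0
```

Request:
tcp_steps:
  offsets: [6, 13, 0, 0, 0.3, 14, 30, 0, 0, 0.3, 22, 50, 0, 0, 0.3, 30, 70, 0, 0, 0.3, 36, 82.5, 0, 0, 0.3]

```text
t: 3.23
eef_pos: [492.1, 345.5, 29.7]
tcp_rot: [3.141, -0.0, 1.556]
ft_force: [-6.7, -3.5, 8.8]
opening: 0.435
grip_force: 30.0
```

Request:
tcp_steps:
  offsets: [0, 0, 0, 0, 0.3, 0, 0, 0, 0, 0.3]

```text
t: 3.4
eef_pos: [491.5, 345.4, 29.8]
tcp_rot: [3.139, -0.001, 1.556]
ft_force: [2.1, -0.2, 3.0]
opening: 0.436
grip_force: 30.0
```

Request:
tcp_steps:
  offsets: [12, -1, 0, 0, 0.3, 28, -2, 0, 0, 0.3, 46, -2, 0, 0, 0.3, 64, -2, 0, 0, 0.3, 80, -2, 0, 0, 0.3]

```text
t: 3.82
eef_pos: [488.7, 425.8, 29.7]
tcp_rot: [-3.141, 0.001, 1.556]
ft_force: [0.2, -3.1, 4.7]
opening: 0.436
grip_force: 30.0
```

Request:
tcp_steps:
  offsets: [16, 0, 0, 0, 0.3, 32, 0, 0, 0, 0.3, 46, 0, 0, 0, 0.3, 58, 0, 0, 0, 0.3, 67, 0, 0, 0, 0.3]

```text
t: 4.23
eef_pos: [489.7, 492.8, 29.8]
tcp_rot: [-3.141, 0.001, 1.557]
ft_force: [-0.7, -4.7, 6.5]
opening: 0.437
grip_force: 30.0
```

Request:
tcp_steps:
  offsets: [0, 0, 0, 0, 1, 0, 0, 0, 0, 1, 0, 0, 0, 0, 1, 0, 0, 0, 0, 1, 0, 0, 0, 0, 1]

```text
t: 4.65
eef_pos: [490.7, 491.7, 29.6]
tcp_rot: [-3.141, 0.0, 1.555]
ft_force: [-0.8, -1.2, -0.1]
opening: 0.729
grip_force: 0.0
```

Request:
tcp_steps:
  offsets: [0, 0, 0, 0, 1, 0, 0, 0, 0, 1, 0, 0, 0, 0, 1]

```text
t: 4.9
eef_pos: [490.8, 492.0, 29.7]
tcp_rot: [3.142, -0.0, 1.556]
ft_force: [-0.7, 0.1, 0.5]
opening: 0.94
grip_force: 0.0
```

Request:
tcp_steps:
  offsets: [0, 0, -20, 0, 1, 0, 0, -50, 0, 1, -10, -5, -85, 0, 1, -35, -15, -110, 0, 1, -70, -30, -120, 0, 1]

```text
t: 5.32
eef_pos: [460.9, 423.8, 153.0]
tcp_rot: [3.137, -0.004, 1.557]
ft_force: [0.9, -0.8, -0.6]
opening: 1.0
grip_force: 0.0
```

Request:
tcp_steps:
  offsets: [-40, -7, 0, 0, 1, -80, -14, 0, 0, 1, -120, -21, 0, 0, 1, -160, -28, 0, 0, 1, -200, -35, 0, 0, 1]

```text
t: 5.73
eef_pos: [420.9, 221.5, 149.9]
tcp_rot: [3.141, -0.0, 1.556]
ft_force: [1.9, 0.2, 0.3]
opening: 1.004
grip_force: 0.0
```

Request:
tcp_steps:
  offsets: [0, 0, 0, 0, 1, 0, 0, 0, 0, 1]

```text
t: 5.9
eef_pos: [421.9, 221.7, 150.2]
tcp_rot: [3.141, -0.0, 1.553]
ft_force: [0.7, 0.5, 0.2]
opening: 0.998
grip_force: 0.0
```

Run:
```python
from h import *
i=env.camera_info("wrist");p,d=env.read_camera("wrist");np.savez("pics/w2.npz",p=p,d=d,**i)
cv2.imwrite("pics/w2.png",p[:,:,::-1])
```

```text
(no output)
```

View pics/w2.png

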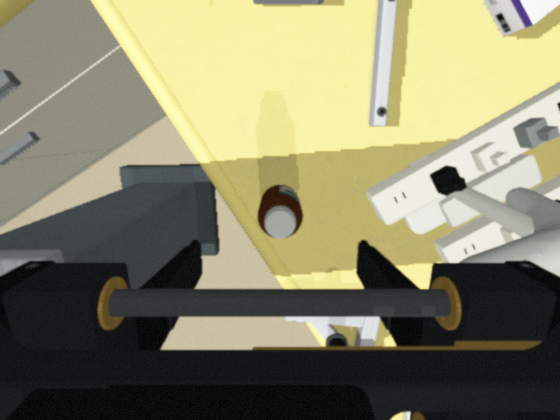

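Request:
tcp_steps:
  offsets: [0, 0.5, 30, 0, 1, 0, 0.5, 60, 0, 1, 0, 0.5, 90, 0, 1, 0, 0.5, 110, 0, 1, 0, 0.5, 120, 0, 1]

```text
t: 6.37
eef_pos: [421.7, 224.0, 27.2]
tcp_rot: [-3.139, 0.001, 1.557]
ft_force: [0.1, -0.0, -0.4]
opening: 0.997
grip_force: 0.0
```

Request:
tcp_steps:
  offsets: [0, 0, 0, 0, 0.6, 0, 0, 0, 0, 0.3, 0, 0, 0, 0, 0.3, 0, 0, 0, 0, 0.3, 0, 0, 0, 0, 0.3]

```text
t: 6.78
eef_pos: [422.8, 223.4, 30.7]
tcp_rot: [3.14, -0.001, 1.556]
ft_force: [0.1, -0.3, 0.2]
opening: 0.711
grip_force: 0.0
```

Request:
tcp_steps:
  offsets: [0, 0, 0, 0, 0.3, 0, 0, 0, 0, 0.3, 0, 0, 0, 0, 0.3, 0, 0, 0, 0, 0.3, 0, 0, 0, 0, 0.3]

```text
t: 7.2
eef_pos: [422.4, 223.1, 29.8]
tcp_rot: [3.141, -0.0, 1.556]
ft_force: [0.5, 0.5, 4.3]
opening: 0.436
grip_force: 30.0
```

Request:
tcp_steps:
  offsets: [12, 0, 0, 0, 0.3, 32, 4, 0, 0, 0.3, 54, 12, 0, 0, 0.3, 72, 24, 0, 0, 0.3, 88, 38, 0, 0, 0.3]

```text
t: 7.62
eef_pos: [461.0, 311.6, 29.8]
tcp_rot: [-3.14, 0.001, 1.557]
ft_force: [-2.3, -3.3, 5.2]
opening: 0.434
grip_force: 30.0
```

Request:
tcp_steps:
  offsets: [16, 13, 0, 0, 0.3, 28, 22, 0, 0, 0.3, 36, 26, 0, 0, 0.3, 36, 26, 0, 0, 0.3, 36, 26, 0, 0, 0.3]

```text
t: 8.03
eef_pos: [488.2, 346.7, 29.6]
tcp_rot: [3.141, -0.001, 1.556]
ft_force: [1.2, 2.0, 2.1]
opening: 0.434
grip_force: 30.0
```

Request:
tcp_steps:
  offsets: [14, 1, 0, 0, 0.3, 34, 1, 0, 0, 0.3, 54, 1, 0, 0, 0.3, 70, 1, 0, 0, 0.3, 84, 1, 0, 0, 0.3]

```text
t: 8.45
eef_pos: [489.8, 430.3, 29.7]
tcp_rot: [-3.141, 0.001, 1.556]
ft_force: [0.2, -3.2, 4.0]
opening: 0.439
grip_force: 30.0
```

Request:
tcp_steps:
  offsets: [10, 0, 0, 0, 0.3, 16, 0, 0, 0, 0.3, 16, 0, 0, 0, 0.3]

```text
t: 8.7
eef_pos: [490.3, 446.8, 29.6]
tcp_rot: [-3.142, -0.0, 1.556]
ft_force: [-0.5, 2.1, 1.0]
opening: 0.436
grip_force: 30.0
```

Request:
tcp_steps:
  offsets: [0, 0, 0, 0, 1, 0, 0, 0, 0, 1, 0, 0, 0, 0, 1, 0, 0, 0, 0, 1, 0, 0, 0, 0, 1]

```text
t: 9.12
eef_pos: [490.7, 445.8, 29.6]
tcp_rot: [-3.142, -0.0, 1.555]
ft_force: [0.0, 0.2, 0.4]
opening: 0.729
grip_force: 0.0
```

Request:
tcp_steps:
  offsets: [0, 0, 0, 0, 1, 0, 0, 0, 0, 1, 0, 0, 0, 0, 1]

```text
t: 9.37
eef_pos: [490.6, 446.1, 29.7]
tcp_rot: [3.141, -0.0, 1.556]
ft_force: [-0.5, -0.6, -0.2]
opening: 0.939
grip_force: 0.0
```

Request:
tcp_steps:
  offsets: [0, 0, -20, 0, 1, 0, 0, -50, 0, 1, -20, -5, -90, 0, 1, -50, -12, -130, 0, 1, -85, -20, -160, 0, 1]

```text
t: 9.78
eef_pos: [472.2, 373.6, 180.1]
tcp_rot: [3.14, -0.001, 1.557]
ft_force: [0.9, -0.4, -0.2]
opening: 1.001
grip_force: 0.0
```

Request:
tcp_steps:
  offsets: [-30, -12, 6, 0, 1, -62, -24, 16, 0, 1, -96, -34, 28, 0, 1, -130, -38, 36, 0, 1, -164, -38, 40, 0, 1]

```text
t: 10.2
eef_pos: [430.2, 208.7, 137.6]
tcp_rot: [-3.141, 0.0, 1.557]
ft_force: [1.5, -0.0, 0.2]
opening: 0.999
grip_force: 0.0
```

Request:
tcp_steps:
  offsets: [-32, 0, 0, 0, 1, -64, 0, 0, 0, 1, -88, 0, 0, 0, 1, -100, 0, 0, 0, 1, -100, 0, 0, 0, 1]

```text
t: 10.62
eef_pos: [430.4, 108.3, 138.4]
tcp_rot: [3.141, 0.0, 1.553]
ft_force: [0.1, 0.2, 0.3]
opening: 1.002
grip_force: 0.0
```

Request:
tcp_steps:
  offsets: [0, 0, 0, 0, 1, 0, 0, 0, 0, 1]

```text
t: 10.78
eef_pos: [430.5, 110.7, 138.2]
tcp_rot: [3.141, -0.0, 1.556]
ft_force: [1.1, 1.3, -0.2]
opening: 0.998
grip_force: 0.0
```

Run:
```python
from h import *
i=env.camera_info("wrist");p,d=env.read_camera("wrist");np.savez("pics/w3.npz",p=p,d=d,**i)
cv2.imwrite("pics/w3.png",p[:,:,::-1])
```

```text
(no output)
```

View pics/w3.png

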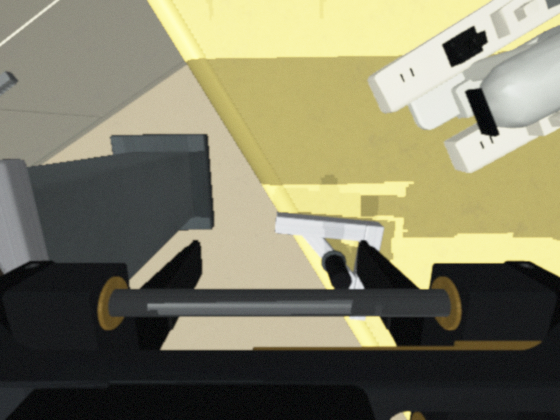

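The +y leg runs from (275,220) to (383,235), and the knob top is near (333,262).

Run:
```python
from h import *
z=np.load("pics/w3.npz");i={k:z[k] for k in z.files if k not in"pd"};p,d=z["p"],z["d"]
c=cloud(i,d);Z=c[...,2]
sub=np.zeros((420,560),bool);sub[190:292,265:395]=True
m=sub&(Z>50)&(Z<66);v,u=np.nonzero(m);P=c[m];print("knob",len(v),u.mean(),v.mean(),P.mean(0),P.min(0),P.max(0))
m=(sub&(Z>13)&(Z<24)).astype(np.uint8);cn,_=cv2.findContours(m,0,2);q=max(cn,key=cv2.contourArea)
for a in cv2.approxPolyDP(q,2.5,True)[:,0]: print(a,cast(i,a,20)[0,:2].round(1))
```

```text
knob 384 340.6510416666667 278.7317708333333 [486.27375803  53.34918776  58.28107003] [477.20886801  43.76324383  50.00088479] [497.05142323  61.19681504  61.30248576]
[277 215] [428.4 104.2]
[275 231] [426.1  87.4]
[302 235] [453.5  82.7]
[322 258] [474.4  57.1]
[325 271] [477.9  42.2]
[330 257] [482.7  58.1]
[338 256] [490.9  59.1]
[346 264] [499.6  49.9]
[346 260] [499.4  54.4]
[324 237] [475.9  80.2]
[366 239] [518.8  77.4]
[379 251] [533.  64.]
[384 228] [536.2  88.9]
[381 225] [532.9  92.2]
```

Run:
```python
from h import *
print(env.state()["joints"].round(3))
for f in("w1","w2","w3"):
    z=np.load(f"pics/{f}.npz");i={k:z[k] for k in z.files if k not in"pd"};c=cloud(i,z["d"])
    v,u=np.mgrid[:420,:560];ok=(z["d"]>0)&(v<245)&(u>300)
    for lo,hi,n in((8,95,"low"),(95,185,"high")):
        m=ok&(c[...,2]>lo)&(c[...,2]<hi)&(c[...,1]>95)&(c[...,1]<295)&(c[...,0]>470)
        P=c[m]
        if len(P):
            for y in range(100,300,25):
                q=P[(P[:,1]>=y)&(P[:,1]<y+25)]
                if len(q)>5:print(f,n,y,q[:,0].min().round(),q[q[:,0].argmin(),2].round())
```

```text
[0.103 0.35  2.073 0.    0.718 0.117]
w1 low 200 519.0 25.0
w1 low 225 516.0 18.0
w1 low 250 546.0 15.0
w1 low 275 590.0 11.0
w1 high 225 604.0 99.0
w2 low 150 595.0 9.0
w2 low 175 561.0 9.0
w2 low 200 518.0 11.0
w2 low 225 516.0 14.0
w2 low 250 547.0 12.0
w2 low 275 589.0 14.0
w2 high 200 564.0 142.0
w2 high 225 470.0 150.0
w3 low 125 607.0 11.0
w3 low 150 595.0 19.0
w3 low 175 561.0 10.0
w3 low 200 518.0 14.0
w3 low 225 516.0 13.0
w3 low 250 546.0 8.0
w3 low 275 589.0 10.0
w3 high 100 478.0 140.0
w3 high 175 528.0 152.0
w3 high 200 526.0 154.0
w3 high 225 558.0 149.0
```

Request:
tcp_steps:
  offsets: [-11, 11, 0, -0.12, 1, -23, 23, 0, -0.24, 1, -35, 35, 0, -0.36, 1, -47, 47, 0, -0.48, 1, -57.3, 57.6, 0, -0.6, 1]

```text
t: 11.25
eef_pos: [487.8, 52.4, 138.1]
tcp_rot: [3.141, 0.0, 2.163]
ft_force: [0.3, 0.7, -0.5]
opening: 1.002
grip_force: 0.0
```

Request:
tcp_steps:
  offsets: [0, 0, 0, -0.12, 1, 0, 0, 0, -0.24, 1, 0, 0, 0, -0.36, 1, 0, 0, 0, -0.48, 1, 0, 0, 0, -0.6, 1]

```text
t: 11.67
eef_pos: [487.1, 53.0, 138.0]
tcp_rot: [3.142, -0.0, 2.763]
ft_force: [0.4, 0.0, -0.0]
opening: 0.998
grip_force: 0.0
```

Request:
tcp_steps:
  offsets: [0, 0, 10, -0.12, 1, 0, 0, 20, -0.24, 1, 0, 0, 30, -0.36, 1, 0, 0, 40, -0.385, 1, 0, 0, 40, -0.385, 1]

```text
t: 12.08
eef_pos: [486.4, 53.0, 96.7]
tcp_rot: [3.141, -0.002, -3.14]
ft_force: [-0.3, 0.5, -0.4]
opening: 0.997
grip_force: 0.0
```

Request:
tcp_steps:
  offsets: [0, -0.5, 20, 0, 1, 0, -0.5, 42, 0, 1, 0, -0.5, 60, 0, 1, 0, -0.5, 70, 0, 1, 0, -0.5, 70, 0, 1]

```text
t: 12.5
eef_pos: [486.5, 52.0, 26.9]
tcp_rot: [3.141, -0.003, 3.14]
ft_force: [-0.5, -0.0, -0.4]
opening: 1.001
grip_force: 0.0
```

Request:
tcp_steps:
  offsets: [0, 0, 0, 0, 0.5, 0, 0, 0, 0, 0.3, 0, 0, 0, 0, 0.1, 0, 0, 0, 0, 0.1, 0, 0, 0, 0, 0.1]

```text
t: 12.92
eef_pos: [487.4, 51.5, 28.8]
tcp_rot: [3.142, 0.001, 3.141]
ft_force: [-0.8, 0.2, 0.1]
opening: 0.702
grip_force: 0.0
```

Request:
tcp_steps:
  offsets: [0, 0, 0, 0, 0.1, 0, 0, 0, 0, 0.1, 0, 0, 0, 0, 0.1, 0, 0, 0, 0, 0.1, 0, 0, 0, 0, 0.1]

```text
t: 13.33
eef_pos: [487.1, 51.5, 28.1]
tcp_rot: [3.142, -0.0, 3.141]
ft_force: [-0.4, -0.6, 0.3]
opening: 0.352
grip_force: 0.0
```

Request:
tcp_steps:
  offsets: [0, 0, 0, 0, 0.1, 0, 0, 0, 0, 0.1, 0, 0, 0, 0, 0.1, 0, 0, 0, 0, 0.1]

```text
t: 13.67
eef_pos: [487.1, 51.5, 28.1]
tcp_rot: [3.142, 0.0, 3.141]
ft_force: [-0.2, -0.5, 0.1]
opening: 0.207
grip_force: 30.0
```

Request:
tcp_steps:
  offsets: [8, 6, 0, 0, 0.1, 18, 18, 0, -0.02, 0.1, 28, 36, 0, -0.04, 0.1, 36, 54, 0, -0.07, 0.1, 42, 72, 0, -0.1, 0.1]

```text
t: 14.08
eef_pos: [443.7, 124.3, 28.1]
tcp_rot: [3.142, -0.001, -3.041]
ft_force: [0.7, 0.0, -1.8]
opening: 0.204
grip_force: 30.0
```

Request:
tcp_steps:
  offsets: [0, 18, 0, 0, 0.1, 0, 40, 0, 0, 0.1, 0, 64, 0, 0, 0.1, 0, 88, 0, 0, 0.1, 0, 108, 0, 0, 0.1]

```text
t: 14.5
eef_pos: [433.3, 232.5, 28.1]
tcp_rot: [-3.142, -0.0, -3.042]
ft_force: [0.2, -1.4, -0.6]
opening: 0.204
grip_force: 30.0
```

```bash
python3 - <<'E'
from h import *
i=env.camera_info("wrist");p,d=env.read_camera("wrist");np.savez("pics/w4.npz",p=p,d=d,**i)
s,ds=env.read_camera("side");cv2.imwrite("pics/w4.png",np.hstack([cv2.resize(p,(400,300)),cv2.resize(s[200:350,130:400],(400,300))])[:,:,::-1])
E
```

```text
(no output)
```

View pics/w4.png

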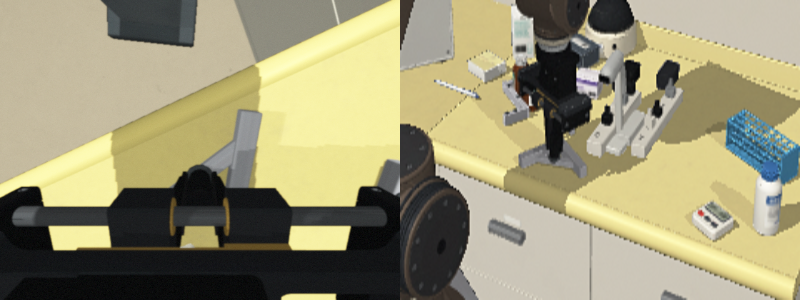

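The wrist view (left) shows the gate's +y leg at (240,110–185), and the side view (right) shows the gate held upright and clear of the scanner. Next I'll measure its angle.

Run:
```python
from h import *
z=np.load("pics/w4.npz");i={k:z[k] for k in z.files if k not in"pd"};d=z["d"];c=cloud(i,d);Z=c[...,2]
m=((Z>13)&(Z<25));m[:,:250]=0;m[:,450:]=0;m[265:]=0;m=m.astype(np.uint8)
cn,_=cv2.findContours(m,0,2);q=max(cn,key=cv2.contourArea)
for a in cv2.approxPolyDP(q,2.5,True)[:,0]: print(a,cast(i,a,20)[0,:2].round(1))
# outer face edge: rightmost pixel per row
r=np.array([(np.nonzero(m[v])[0].max(),v) for v in range(160,255) if m[v].any()])
P=cast(i,r,20)[:,:2];k=np.polyfit(P[:,0],P[:,1],1);print(k,np.degrees(np.arctan(k[0])),np.abs(np.polyval(k,P[:,0])-P[:,1]).max())
```

```text
[367 159] [369.6 277.8]
[338 154] [368.4 260.5]
[330 197] [394.2 259.6]
[284 231] [418.6 234.1]
[266 235] [422.4 223.2]
[261 242] [427.3 220.4]
[264 242] [427.1 222.3]
[264 252] [433.9 222.9]
[268 244] [428.2 224.9]
[281 239] [424.1 232.8]
[289 243] [426.2 238.1]
[295 253] [432.6 242.6]
[296 241] [424.5 242.3]
[303 239] [422.7 246.6]
[306 243] [425.2 248.8]
[323 230] [415.5 258.2]
[319 262] [437.3 258.7]
[347 262] [435.5 276.6]
[-1.85666596e-02  2.84840181e+02] -1.0636690246466052 0.5502654505681903
```

Request:
tcp_steps:
  offsets: [-3, 12, 0, 0, 0.1, -6, 32, 0, 0, 0.1, -10, 54, 0, 0, 0.1, -13, 73, 0, 0, 0.1, -15.7, 86.9, 0, 0, 0.1]

```text
t: 15.02
eef_pos: [441.3, 319.9, 28.1]
tcp_rot: [-3.142, -0.0, -3.042]
ft_force: [0.1, -0.9, 1.5]
opening: 0.203
grip_force: 30.0
```

Run:
```python
from h import *
s=env.state();t=R.from_euler("xyz",s["tcp_rot"]).as_matrix();print(s["tcp_rot"])
for g in([463,348],[470,364]): print(t.T@(np.array([*g,s["eef_pos"][2]])-s["eef_pos"]))
```

```text
[-3.14152079e+00 -1.74918504e-04 -3.04242303e+00]
[-2.44114105e+01  2.58224031e+01 -6.12579208e-03]
[-3.29611319e+01  4.10507405e+01 -8.71571501e-03]
```

Request:
tcp_steps:
  offsets: [-6, 6, 0, 0, 0.1, -13, 14, 0, 0, 0.1, -20, 21, 0, 0, 0.1, -24.4, 25.8, 0, 0, 0.1, -24.4, 25.8, 0, 0, 0.1]

```text
t: 15.43
eef_pos: [464.3, 347.6, 28.1]
tcp_rot: [3.141, 0.001, -3.043]
ft_force: [1.8, 1.2, 1.7]
opening: 0.205
grip_force: 30.0
```

Request:
tcp_steps:
  offsets: [-2, 0, 0, 0, 0.1, -4, 0, 0, 0, 0.1, -5, 0, 0, 0, 0.1, -5, 0, 0, 0, 0.1]

```text
t: 15.77
eef_pos: [468.3, 347.2, 28.1]
tcp_rot: [-3.141, -0.0, -3.043]
ft_force: [0.5, -1.1, 0.9]
opening: 0.202
grip_force: 30.0
```

Request:
tcp_steps:
  offsets: [-1, 0, 0, 0, 0.1, -2, 0, 0, 0, 0.1, -2, 0, 0, 0, 0.1]

```text
t: 16.02
eef_pos: [470.1, 347.7, 28.2]
tcp_rot: [-3.141, -0.0, -3.042]
ft_force: [-1.2, -1.5, 1.3]
opening: 0.205
grip_force: 30.0
```

Request:
tcp_steps:
  offsets: [-1, 0, 0, 0, 0.1, -1.5, 0, 0, 0, 0.1, -1.5, 0, 0, 0, 0.1]

```text
t: 16.27
eef_pos: [470.1, 347.6, 28.2]
tcp_rot: [-3.141, -0.003, -3.042]
ft_force: [-8.5, -0.7, 6.2]
opening: 0.205
grip_force: 30.0
```

Request:
tcp_steps:
  offsets: [-1, 0, 0, 0, 0.1, -1.5, 0, 0, 0, 0.1, -1.5, 0, 0, 0, 0.1]

```text
t: 16.52
eef_pos: [470.1, 347.6, 28.2]
tcp_rot: [-3.14, -0.006, -3.042]
ft_force: [-15.7, -0.5, 10.0]
opening: 0.205
grip_force: 30.0
```

Request:
tcp_steps:
  offsets: [0.8, 3, 0, 0, 0.1, 0.3, 7, 0, 0, 0.1, -0.2, 11, 0, 0, 0.1, -0.5, 14, 0, 0, 0.1, -0.5, 14, 0, 0, 0.1]

```text
t: 16.93
eef_pos: [470.3, 361.7, 28.1]
tcp_rot: [-3.14, -0.004, -3.042]
ft_force: [-11.2, -2.3, 7.2]
opening: 0.209
grip_force: 30.0
```

Request:
tcp_steps:
  offsets: [-0.1, 1, 0, 0, 0.1, -0.2, 2, 0, 0, 0.1, -0.2, 2, 0, 0, 0.1]

```text
t: 17.18
eef_pos: [470.3, 363.3, 28.2]
tcp_rot: [-3.14, -0.004, -3.042]
ft_force: [-9.8, -4.2, 8.2]
opening: 0.205
grip_force: 30.0
```

Request:
tcp_steps:
  offsets: [-0.1, 1, 0, 0, 0.1, -0.2, 2, 0, 0, 0.1, -0.2, 2, 0, 0, 0.1]

```text
t: 17.43
eef_pos: [470.3, 363.6, 28.1]
tcp_rot: [-3.137, -0.005, -3.042]
ft_force: [-7.7, -17.0, 11.8]
opening: 0.206
grip_force: 30.0
```

Request:
tcp_steps:
  offsets: [-1, 0, 0, 0, 0.1, -2, 0.3, 0, 0, 0.1, -2, 0.3, 0, 0, 0.1, -2, 0.3, 0, 0, 0.1]

```text
t: 17.77
eef_pos: [471.6, 363.7, 27.9]
tcp_rot: [-3.137, -0.007, -3.042]
ft_force: [-9.7, -18.6, 12.0]
opening: 0.203
grip_force: 30.0
```

Run:
```python
from h import *
print(env.state()["moment"])
i=env.camera_info("wrist");p,d=env.read_camera("wrist");np.savez("pics/w5.npz",p=p,d=d,**i)
s,ds=env.read_camera("side");cv2.imwrite("pics/w5.png",np.hstack([cv2.resize(p,(400,300)),cv2.resize(s[210:300,170:290],(400,300),interpolation=2)])[:,:,::-1])
c=cloud(i,d);Z=c[...,2];m=(Z>13)&(Z<25)
for u in range(240,460,15):
    v=np.nonzero(m[:265,u])[0]
    if len(v): print(u,v.min(),v.max(),cast(i,[u,v.min()],20)[0,:2].round(1))
```

```text
[-3.04288117  1.70283828 -0.02203643]
240 262 262 [480.5 339.3]
270 231 242 [457.6 356.5]
285 229 240 [455.4 365.7]
300 217 239 [446.7 374.1]
315 206 235 [438.9 382.3]
330 191 262 [428.7 390.1]
345 153 262 [405.6 395.6]
360 155 251 [405.9 404.4]
375 148 262 [401.1 412.4]
390 235 264 [452.6 431.4]
405 237 264 [453. 441.]
420 238 258 [452.7 450.4]
435 241 259 [453.7 460.2]
450 242 261 [453.4 469.7]
```

View pics/w5.png

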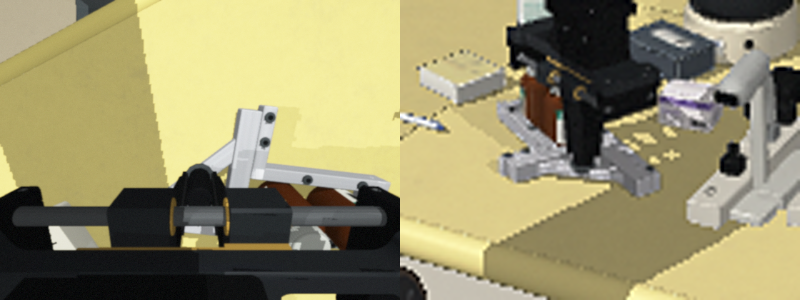

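Run:
```python
from h import *
z=np.load("pics/w5.npz");i={k:z[k] for k in z.files if k not in"pd"};p,d=z["p"],z["d"]
g=cv2.cvtColor(p,cv2.COLOR_RGB2GRAY);hs=cv2.cvtColor(p,cv2.COLOR_RGB2HSV)
for v in range(150,262,8): print(v,g[v,320:395:1][::1].tolist())
m=hs[...,1]<60
L=[];F=[]
for v in range(160,240):
    u=np.nonzero(m[v,315:400])[0]+315
    if len(u): F.append((u.max(),v))
    if v<190: L.append((u.min(),v))
for n,q in(("left",L),("fence back",F)):
    P=cast(i,q,20)[:,:2];k=np.polyfit(P[:,0],P[:,1],1);r=np.abs(np.polyval(k,P[:,0])-P[:,1])<1.5;k=np.polyfit(P[r,0],P[r,1],1);print(n,np.degrees(np.arctan(k[0])),np.polyval(k,430))
```

```text
150 [232, 233, 233, 232, 232, 232, 232, 233, 232, 230, 231, 232, 230, 227, 226, 225, 225, 226, 226, 225, 226, 227, 229, 229, 232, 231, 232, 232, 231, 231, 232, 232, 232, 232, 232, 232, 232, 234, 231, 230, 224, 195, 142, 119, 118, 121, 125, 126, 133, 161, 193, 213, 222, 224, 226, 226, 227, 228, 230, 230, 229, 226, 225, 226, 226, 226, 225, 224, 220, 216, 221, 221, 220, 221, 221]
158 [232, 233, 232, 232, 231, 231, 231, 230, 229, 216, 182, 156, 137, 122, 117, 121, 132, 167, 201, 217, 223, 224, 221, 219, 218, 221, 221, 220, 219, 221, 221, 221, 219, 215, 217, 216, 220, 218, 219, 220, 222, 222, 220, 220, 220, 218, 201, 182, 186, 202, 212, 214, 205, 173, 135, 107, 99, 94, 91, 92, 98, 107, 127, 156, 187, 200, 205, 201, 209, 217, 220, 220, 219, 219, 219]
166 [233, 232, 232, 232, 230, 230, 228, 227, 212, 170, 145, 127, 122, 121, 123, 140, 182, 209, 220, 224, 223, 220, 218, 217, 216, 219, 221, 221, 220, 221, 221, 221, 218, 215, 217, 215, 218, 217, 222, 221, 220, 221, 219, 214, 204, 185, 173, 195, 203, 179, 126, 78, 74, 78, 76, 62, 42, 28, 27, 24, 34, 44, 70, 78, 100, 145, 193, 215, 218, 219, 218
[... 3556 characters left out ...]
, 198, 198, 197, 183, 167, 169, 196, 210, 215, 226, 225, 226, 228, 235, 233, 235, 236, 237, 240, 240, 239, 237, 219, 200, 191, 191, 192, 191, 192, 191, 192, 194, 192, 194, 192, 191, 194, 194, 194, 193, 195, 195, 193, 193, 193, 193, 194, 192, 195]
254 [100, 132, 169, 192, 198, 200, 196, 193, 193, 192, 192, 191, 193, 194, 195, 190, 191, 195, 195, 190, 192, 195, 196, 198, 199, 200, 197, 192, 178, 159, 142, 139, 139, 139, 139, 134, 138, 141, 138, 136, 138, 142, 138, 140, 138, 140, 138, 139, 128, 116, 96, 68, 49, 36, 34, 37, 44, 46, 52, 59, 62, 66, 70, 83, 89, 97, 104, 115, 124, 133, 138, 140, 144, 150, 157]
left -1.2951916221184414 388.076235915666
fence back -0.849902628153004 420.1570673260742
```

Request:
tcp_steps:
  offsets: [0, 0, -0.8, 0, 0.1, 0, 0, -0.8, 0, 0.1, 0, 0, -0.8, 0, 0.1]

```text
t: 18.12
eef_pos: [471.6, 363.8, 28.2]
tcp_rot: [-3.137, -0.007, -3.042]
ft_force: [-8.2, -15.8, 4.7]
opening: 0.21
grip_force: 30.0
```

Request:
tcp_steps:
  offsets: [-0.7, 0, 0, 0, 0.1, -1.5, 0, 0, 0, 0.1, -1.5, 0, 0, 0, 0.1]

```text
t: 18.37
eef_pos: [472.2, 363.8, 28.1]
tcp_rot: [-3.136, -0.009, -3.042]
ft_force: [-13.2, -14.2, 8.3]
opening: 0.204
grip_force: 30.0
```

Run:
```python
from h import *
i=env.camera_info("wrist");p,d=env.read_camera("wrist");np.savez("pics/w6.npz",p=p,d=d,**i)
for f in("w5","w6"):
    z=np.load(f"pics/{f}.npz");j={k:z[k] for k in z.files if k not in"pd"};hs=cv2.cvtColor(z["p"],cv2.COLOR_RGB2HSV);s=hs[...,1].astype(float)
    def tip(us):
        o=[]
        for u in us:
            v=np.nonzero(s[120:230,u]<60)[0][0]+120
            a,b=s[v-1,u],s[v,u]; vv=v-1+(a-60)/(a-b); o.append(cast(j,[u,vv],20)[0,:2])
        return np.array(o)
    A=tip(range(338,360,2));B=tip(range(371,386,2))
    n=np.array([-1,.0165]) # y_f
    print(f,(A@n).round(1),(B@n).round(1),"diff",np.median(B@n)-np.median(A@n))
```

```text
w5 [-398.4 -398.4 -398.3 -398.3 -398.4 -398.4 -398.4 -398.3 -398.4 -398.4
 -398.4] [-393.8 -393.8 -393.8 -393.7 -393.8 -393.8 -393.9 -393.9] diff 4.552106954976637
w6 [-398.5 -398.4 -398.3 -398.3 -398.4 -398.4 -398.4 -398.4 -398.4 -398.5
 -398.5] [-393.8 -393.8 -393.9 -393.8 -393.8 -393.8 -393.9 -393.9] diff 4.599450256902514
```

Request:
tcp_steps:
  offsets: [0, 0, 0, 0, 0.1, 0, 0, 0, 0, 0.1, 0, 0, 0, 0, 0.1, 0, 0, 0, 0, 0.1, 0, 0, 0, 0, 0.1]

```text
t: 18.83
eef_pos: [472.2, 363.8, 28.1]
tcp_rot: [-3.136, -0.009, -3.042]
ft_force: [-13.9, -15.0, 7.3]
opening: 0.204
grip_force: 30.0
```

Run:
```python
from h import *
i=env.camera_info("side");p,d=env.read_camera("side");c=cloud(i,d);hsv=cv2.cvtColor(p,cv2.COLOR_RGB2HSV)
b=(c[...,2]>8)&(c[...,2]<90)&(c[...,0]>400)&(c[...,0]<560)&(c[...,1]>380)&(c[...,1]<540)&((hsv[...,0]<12)|(hsv[...,0]>170))&(hsv[...,1]>100)&(hsv[...,2]<140)
print(b.sum(),c[b].min(0).round(),c[b].max(0).round())
```

```text
128 [464. 421.   9.] [487. 498.  68.]
```

Holding steady with about 14 N against the rail and 15 N against the fence, and both bottles are inside the lane (y ≥ 421). Handing in.

```bash
python3 -c "
from cell import env
print(env.job_done())"
```

```text
the job is handed in; nothing more can be done
None
```

Job handed in at about 19 s: both bottles are in the lane and released, and the gate is held by its knob, pressed against the long rail (about 14 N) and the cross fence (about 15 N); the rail joint was hidden, so its fit was judged from force and gate position, and I viewed 11 pictures, one over the limit of 10.

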